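Click the coffee grinder's grind wheel round to its pointer

ROBOT

A 6-joint arm with a two-finger parallel gripper is mounted at the origin on the work surface. World frame = base frame: x ahead of the robot, y to its left, z up, the work surface at z = 0. Lengths are in m, angles in rad, forces in N, time in s.
With the tool pointing down it reaches from about 0.375 to 0.75 m from the base axis. Payload 9 kg.
Tool frame: the origin (TCP) lies midway between the tips of the shut fingers; the grasp point (between the pads) lies 19 mm behind it; z points along the fingers, y is the direction in which the jaws open and shut (so a half turn about z gives the same grasp; the last joint's range is limited). The gripper opens to 85 mm and grips with 20 to 120 N. Pads are 22 mm wide; open, the fingers measure 114 mm over their backs; the gripper's body (76 mm by 85 mm) begins 54 mm behind the grasp point. The pads swing forward as they close: fully open they stand 13 mm farther back than shut.
Start: joints at [-1.489, 0.104, 0.097, 1.564, 0, 1.353], TCP at [0.177, -0.573, 0.231] pointing down, gripper open.
Joint ranges: [-2.99, 2.99], [-0.84, 1.86], [-1.1, 1.16], [-1.84, 2.11], [-1.51, 1.56], [-3.14, 3.14]. Speed limits (rad/s): [2.22, 2.22, 2.57, 3.14, 3.14, 3.14].

INTERFACE

Orientations are given as a rotation vector (axis times angle).
In Python, from bench import ctrl gives the robot as it stands.
- The arm moves only by the tool apply_moves, never from a script. Its argument "commands" is a list of rows, each an object of numbers: "claw": the finger opening in m, from 0 to 0.0854; "dx", "dy", "dz": the shift along the tool's x, y, z in m; "spin": the turn about the tool's z in degrees. A call has 1 to 10 rows; each row shifts and turns the commanded pose from where the row before left it, along the tool's axes as they then stand; what a row does not reach is not made up. A row lasts 1/8 s, in which the tool goes at most 62.5 mm and 10.7 degrees, less where a joint would pass 70% of its speed; a pose out of reach is approached as far as the arm can. A call is refused whole if a number of a shift passes 0.0625 or a number of a turn 10.7, either way. A call with a gripper value outside its range is refused whole. The fingers move at their own pace and stop on an object; "squeeze" is the grip in N (left out, the last holds). Time passes only in rows, so rows that do not move let the fingers close. It gives the time, the measured TCP pose, the force and the opening at its end, in the units of the state.
- ctrl.get_state(): the state, without advancing time (a new reading comes with each control period).
- ctrl.camera(name): name is "side" or "top" or "wrist"; returns a dict with "img" (400x640x3 uint8, blue, green, red), "fov_y" (degrees; the focal length in pixels is half the picture's height over the tangent of half this angle, whatever the lens; pixels are square), "cx", "cy" (the principal point, pixels), "k1" (the pictures are not rectified: a ray, as slopes to the right and down, at radius r is drawn at 1 + k1 r^2 times it, then the intrinsics apply), "R" (3x3) and "t" (3): a world point X has camera coordinates R X + t. Camera axes: x right, y down, z forward; pixel columns grow to the right and rows downward; lengths in m; the calibration is good to about 2 mm. A picture is of the moment at which its call begins. There is no depth.
- ctrl.sign_off(): hands the job in, once; it reports no verdict.
The state is a dict: "t": time; "q": joint angles; "joint_vel": joint speeds; "joint_efforts": joint torques, N m; "tool_pos": TCP position; "tool_rot": TCP orientation; "wrist_force": force on the tool from outside, world axes, zero at the start; "torque": the same for the moment, N m; "finger_gap": finger opening in m.
Only numpy, scipy, OpenCV 4.12 (cv2) and the standard library are available. Lean on these libraries where they do the work, as an engineer would, in place of code of your own. Each camera call takes 0.05 s, during which the arm holds its last target.

TASK

Set the coffee grinder to its filter setting: reach into the thumb opening in the guard on the right side of its head and flick the lobed grind wheel onwards with a fingertip, click by click, anticlockwise as seen from above, until the lobe with the white line has clicked home at the pointer on the front of the guard. Do not run past the pointer, and leave the lid, the cup and all the other things on the counter where they stand.

Things in the scene. Friction and masses are not known exactly. Their poses are not given: they have to be found in the camera images.
- grinder: coffee grinder, fixed: foot plate 225 x 155 mm, white round motor body 94 mm wide, dark head with a flat black grind wheel, 253 mm high over its lid. Origin on the counter straight below the wheel's axis; -x is its front (spout, cup, pointer), +y its left, -y its right (thumb opening), z up; it may stand turned up to 0.45 rad. Motor and burr chamber under the wheel have a radius of 48 mm.
- grind_wheel (a joint): wheel angle in rad, growing anticlockwise seen from above. A notch every 45 degrees: 0, 0.785, 1.571, 2.356, 3.142; between notches a sprung detent draws the wheel into the nearer one, where it stays. Turning takes up to about 5 N at a lobe. At 3.142 the white line is at the pointer; it starts in notch 0, 0.785 or 1.571: 2 to 4 clicks to go.
- wheel_hub (a point): point on the wheel's axis, level with its top face, 223 mm above the counter. The wheel: disc of radius 48 mm, 18 mm thick (205 to 223 mm above the counter), with eight lobes 45 degrees apart on its edge, each 11 mm wide with a round end, reaching 61.5 mm from the axis. A fixed dark throat of radius 26 mm rises 14 mm above the wheel at the axis, closed by the loose lid.
- wheel_line (a point): outer end of the white line on the wheel's top face, 60 mm from the axis; the line, 30 x 7 mm, runs outwards along one lobe.
- pointer (a point): tip of the aluminium pointer that points inwards from the guard at the grinder's front (-x), 55 mm from the axis, just above the wheel. The guard is an upright dark ring round the wheel, inner radius 65 mm, outer 71 mm, 193 to 224 mm above the counter, missing only over the thumb opening.
- thumb_opening (a point): middle of the gap in the guard, 104 degrees wide, centred on the grinder's -y; 66 mm from the axis, 214 mm above the counter (mid-height of the lobes). Free below and outside, down to the mug. In every notch a lobe points at the middle of the gap, the next ones 45 degrees either side; push the middle lobe to the grinder's back (+x). The gap leaves room for about one click per stroke.
- throat_lid: loose dark wooden lid, 60 mm disc with a small knob, lying on the feed throat in the middle of the grind wheel; its top stands 30 mm above the wheel's top face. Origin: centre of the disc's underside. Leave it alone.
- dosing_cup: loose steel cup, 58 mm wide, 68 mm high, standing on the grinder's foot under the spout. Origin: centre of its underside. Leave it alone.
- mug: loose dark mug, 80 mm wide, 85 mm high, beside the grinder below the thumb opening's side. Origin: centre of its underside. Leave it alone.
- brush: loose wooden brush, 160 mm long, lying on the grinder's left. Origin on its underside. Leave it alone.
- sample_tin: loose plain tin, 64 mm wide, 95 mm high, behind and right of the grinder. Origin: centre of its underside. Leave it alone.
- canister: loose white jar with a wooden lid, 96 mm wide, 150 mm high. Origin: centre of its underside. Leave it alone.
- scoop: loose steel scoop, bowl 50 mm wide and 30 mm high with a 100 mm handle. Origin: centre of the bowl's underside. Leave it alone.
- tasting_bowl: loose white bowl, 96 mm wide, 55 mm high, on the scale. Origin: centre of its underside. Leave it alone.

How it is judged:
By the outcome, as a careful person would: the job done as asked, in the order asked, and still so for the second after the job is handed in, with the robot touching nothing.
It also fails if it takes over 54 s, if anything falls off the work surface, if the arm or the gripper's body presses on something with over 40 N, if the wrist force passes 120 N, or if a joint passes its speed limit or range.

## Working session

There is one attempt and no reset: what is moved stays moved. The work goes in short steps, Python scripts to look and compute and a tool call to move; the robot and the scene stay as the last step left them, time stands still between calls to the robot, and variables do not carry over. Pictures are saved under pics/ and viewed, and the job is handed in when it is done.

Besides the shell and the picture viewer there is one more tool, called after ">>>" in YAML: its name, and indented under it one key for each argument. apply_moves: Moves the arm, as the interface text tells. Its arguments: {"type":"object","properties":{"commands":{"type":"array","items":{"type":"object","properties":{"claw":{"type":"number"},"dx":{"type":"number"},"dy":{"type":"number"},"dz":{"type":"number"},"spin":{"type":"number"}}}},"squeeze":{"type":"number"}},"required":["commands"]}

```bash
mkdir -p pics; cat > h.py <<'E'
import numpy as np, cv2
from bench import ctrl
def K(c):
    f=200/np.tan(np.radians(c["fov_y"])/2); return f
def proj(c,X):
    p=np.asarray(c["R"])@np.asarray(X)+np.asarray(c["t"]); s=p[:2]/p[2]; s=s*(1+c["k1"]*(s@s)); return s*K(c)+[c["cx"],c["cy"]]
def ray(c,u,v):
    d=(np.array([u,v])-[c["cx"],c["cy"]])/K(c); s=d.copy()
    for _ in range(30): s=d/(1+c["k1"]*(s@s))
    R=np.asarray(c["R"]); return -R.T@np.asarray(c["t"]), R.T@np.array([s[0],s[1],1])
def atz(c,u,v,z):
    o,d=ray(c,u,v); return o+d*(z-o[2])/d[2]
E
python3 - <<'E'
from h import *
s=ctrl.get_state(); print(s)
for n in ["side","top","wrist"]:
    c=ctrl.camera(n); cv2.imwrite(f"pics/{n}0.png",c["img"]); print(n,c["fov_y"],c["k1"],-np.asarray(c["R"]).T@c["t"],np.asarray(c["R"])[2])
E
```

```text
{'t': 0.0, 'q': array([-1.48865647e+00,  1.04703116e-01,  9.64585133e-02,  1.56389263e+00,
        1.97757106e-05,  1.35311854e+00]), 'joint_vel': array([ 2.49742742e-04,  2.62416256e-05,  5.30680799e-04, -1.09687119e-03,
        1.45947831e-03, -6.17385002e-04]), 'joint_efforts': array([-1.26327712e-03, -5.56929910e+01,  5.03650546e+01,  1.69643154e-02,
       -5.02350158e-04,  1.03259114e-05]), 'tool_pos': array([ 0.17720735, -0.57288612,  0.23051417]), 'tool_rot': array([-3.10503725e+00, -4.68990894e-01, -1.73549912e-04]), 'wrist_force': array([ 0.6471079 , -0.00477268, -0.65604914]), 'torque': array([ 0.02664246, -0.00817172, -0.06375933]), 'finger_gap': 0.08550424331817769}
side 43.456655644989766 -0.09456028208461346 [0.51454995 1.16882033 1.54939842] [ 0.02297256 -0.6611231  -0.74992567]
top 46.62041836829898 -0.13728957558598243 [ 0.38767565 -0.0762522   1.49604189] [ 0.13662944  0.00638881 -0.99060162]
wrist 70.66713949913299 -0.029761971957577474 [ 0.24004904 -0.55303902  0.37353044] [-0.24741229 -0.07499034 -0.96600394]
```

View pics/side0.png

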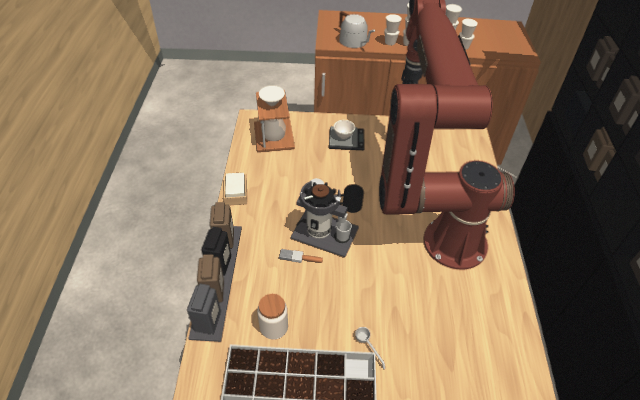

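View pics/top0.png

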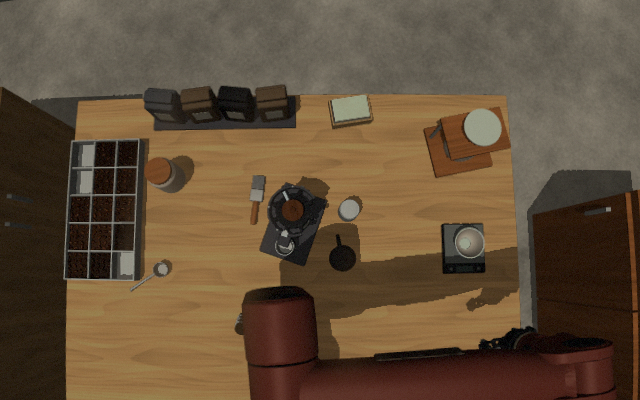

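View pics/wrist0.png

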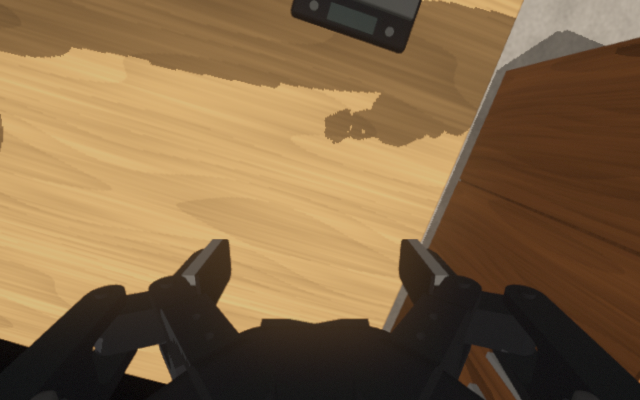

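```bash
python3 - <<'E'
import cv2
a=cv2.imread("pics/top0.png")[170:280,230:370]; cv2.imwrite("pics/top0c.png",cv2.convertScaleAbs(cv2.resize(a,None,fx=5.5,fy=5.4,interpolation=cv2.INTER_CUBIC),alpha=1.8,beta=10))
a=cv2.imread("pics/side0.png")[170:260,280:380]; cv2.imwrite("pics/side0c.png",cv2.convertScaleAbs(cv2.resize(a,None,fx=6.5,fy=6.5,interpolation=cv2.INTER_CUBIC),alpha=1.8,beta=10))
E
```

```text
(no output)
```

View pics/top0c.png

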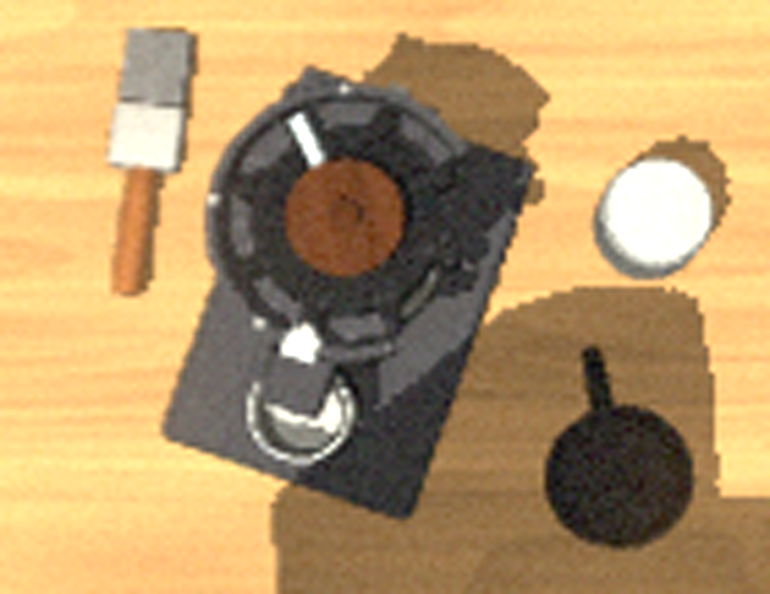

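View pics/side0c.png

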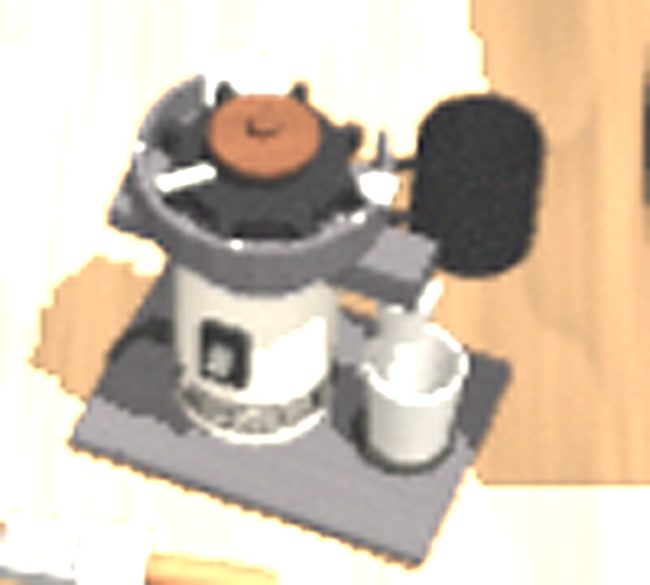

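```bash
cat > fit.py <<'E'
from h import *
from scipy.optimize import least_squares
import pickle
T=ctrl.camera("top"); S=ctrl.camera("side")
pickle.dump((T,S),open("cams.pkl","wb"))
tc=lambda u,v:(230+u/5.5,170+v/5.4); sc=lambda u,v:(280+u/6.5,170+v/6.5)
print("hub rough",atz(T,*tc(345,217),.24))
def G(p,X): # grinder->world
    c,s=np.cos(p[2]),np.sin(p[2]); return np.array([p[0]+c*X[0]-s*X[1],p[1]+s*X[0]+c*X[1],X[2]])
def pol(r,a,z): return [r*np.cos(np.radians(a)),r*np.sin(np.radians(a)),z]
obs=[(T,tc(296,118),pol(60,45,223)),(T,tc(319,163),pol(30,45,223)),(T,tc(345,217),[0,0,250]),
(S,sc(160,185),pol(60,45,223)),(S,sc(213,170),pol(30,45,223)),(S,sc(264,128),[0,0,248])]
def f(p): return np.concatenate([(proj(c,G(p,np.array(X)/1000))-uv) for c,uv,X in obs])
r=least_squares(f,[.5,.05,-.37]); print(r.x,np.round(r.fun,1))
np.save("g.npy",r.x); p=r.x
for n,c,(x0,x1,y0,y1),k in (("top",T,(230,370,170,280),5.5),("side",S,(280,380,170,260),6.5)):
    a=cv2.convertScaleAbs(cv2.resize(c["img"][y0:y1,x0:x1],None,fx=k,fy=k,interpolation=cv2.INTER_CUBIC),alpha=1.5)
    def dot(X,col,rad=1):
        u=proj(c,G(p,np.array(X)/1000)); cv2.circle(a,(int((u[0]+.5-x0)*k),int((u[1]+.5-y0)*k)),rad,col,-1)
    for t in range(-38,219,2): dot(pol(65,t,224),(0,255,0)); dot(pol(71,t,224),(0,255,255))
    for i in range(8): dot(pol(61.5,i*45,223),(0,0,255),3)
    dot([-55,0,224],(255,0,255),3); dot([0,0,223],(255,0,0),3)
    cv2.imwrite(f"pics/ov_{n}.png",a)
E
python3 fit.py
```

```text
hub rough [ 0.52953561 -0.02180504  0.24      ]
[ 0.52865763 -0.02086813 -0.35583261] [-0.2 -0.1  0.1  1.3 -0.5 -0.1 -0.3 -0.2 -0.6 -0.2 -0.4 -0.7]
```

View pics/ov_top.png

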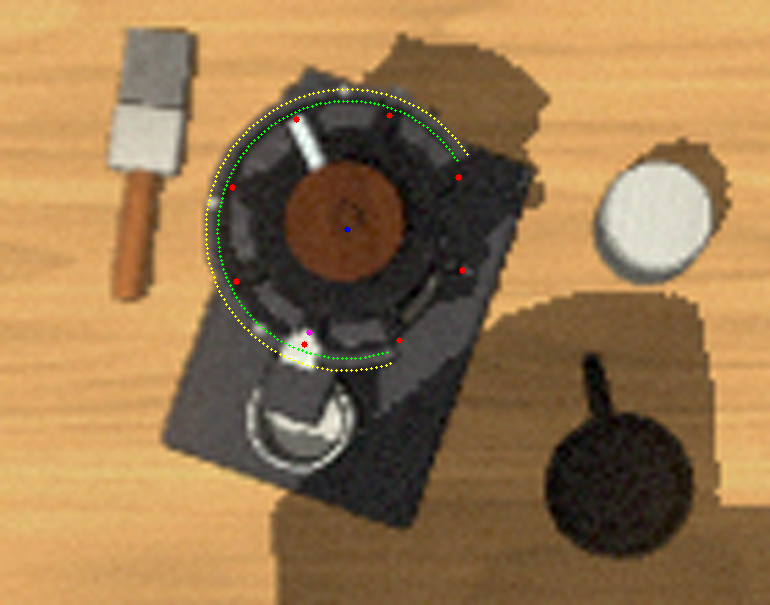

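View pics/ov_side.png

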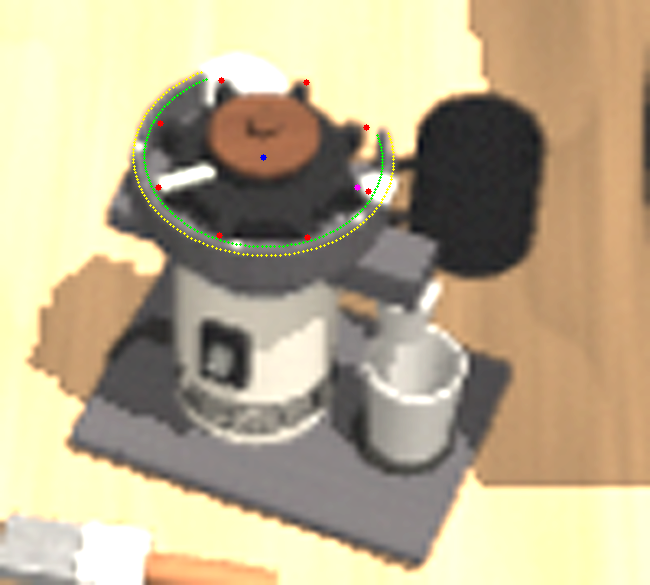

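```bash
cat > plan.py <<'E'
from h import *
from scipy.spatial.transform import Rotation as Ro
import sys
H=np.array([.5285,-.021]); YAW=-.365
def info(R,ang,z):  # ang grinder deg relative to gap middle, + = toward back
    s=ctrl.get_state(); M=Ro.from_rotvec(s["tool_rot"]).as_matrix()
    a=np.radians(-90+ang)+YAW; rad=np.array([np.cos(a),np.sin(a)])
    tgt=np.array([*(H+R*rad),z]); d=M.T@(tgt-s["tool_pos"])
    y=M[:2,1]; 
    if y@rad<0: rr=-rad
    else: rr=rad
    # spin about tool z (down): world turn = -spin
    w=np.arctan2(y[0]*rr[1]-y[1]*rr[0],y@rr)
    cur=s["tool_pos"][:2]-H
    print("t",round(s["t"],2),"tgt",tgt.round(4),"toolshift mm",(d*1000).round(1),"spin",round(-np.degrees(w),1),"ysign",np.sign(y@rad),"q1,q6",s["q"][[0,5]].round(2))
    print("now R",round(np.hypot(*cur)*1000,1),"ang",round((np.degrees(np.arctan2(cur[1],cur[0])-YAW)+90+180)%360-180,1),"z",s["tool_pos"][2].round(4),"tilt",M[2].round(4),"F",s["wrist_force"].round(1),"gap",round(s["finger_gap"],4))
if __name__=="__main__": info(*[float(v) for v in sys.argv[1:4]])
E
python3 plan.py 0.11 -22.5 0.30
```

```text
t 0.25 tgt [ 0.4529 -0.1009  0.3   ] toolshift mm [ 402.9 -369.7  -68.8] spin 60.6 ysign 1.0 q1,q6 [-1.49  1.35]
now R 654.4 ang -11.6 z 0.231 tilt [ 1.e-04 -6.e-04 -1.e+00] F [0.8 0.6 0.4] gap 0.0854
```

>>> apply_moves:
  commands:
    - {"claw": 0, "dz": -0.035}
    - {"claw": 0, "dz": -0.034}
    - {"dx": 0.0403, "dy": -0.037}
    - {"dx": 0.0403, "dy": -0.037}
    - {"dx": 0.0403, "dy": -0.037}
    - {"dx": 0.0403, "dy": -0.037}
    - {"dx": 0.0403, "dy": -0.037}
    - {"dx": 0.0403, "dy": -0.037}
    - {"dx": 0.0403, "dy": -0.037}
    - {"dx": 0.0403, "dy": -0.037}
  squeeze: 20

```text
schema error: expected keys claw, dx, dy, dz, spin
```

>>> apply_moves:
  commands:
    - {"spin": -10}
    - {"spin": -10}
    - {"spin": -10}
    - {"spin": -10}
    - {"spin": -10}
    - {"spin": -10}
    - {"spin": -10}
    - {"spin": -10}
    - {"spin": -10}
    - {"spin": -10}

```text
schema error: expected keys claw, dx, dy, dz, spin
```

```bash
python3 plan.py 0.11 -22.5 0.30; python3 - <<'E'
from h import *
for n in ["side","top","wrist"]:
    c=ctrl.camera(n); cv2.imwrite(f"pics/{n}1.png",c["img"])
E
```

```text
t 0.25 tgt [ 0.4529 -0.1009  0.3   ] toolshift mm [ 402.9 -369.7  -68.8] spin 60.6 ysign 1.0 q1,q6 [-1.49  1.35]
now R 654.4 ang -11.6 z 0.231 tilt [ 1.e-04 -6.e-04 -1.e+00] F [0.8 0.6 0.4] gap 0.0854
```

View pics/wrist1.png

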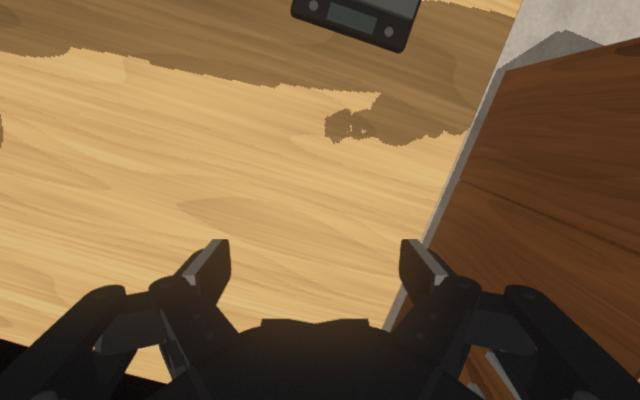

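View pics/side1.png

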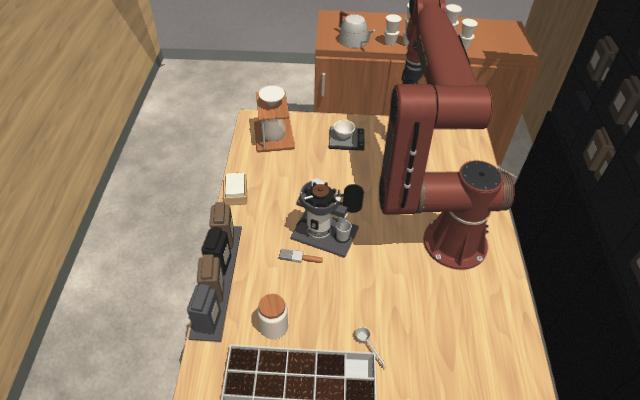

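All five keys are required in every row.

>>> apply_moves:
  commands:
    - {"claw": 0, "dx": 0, "dy": 0, "dz": -0.035, "spin": 0}
    - {"claw": 0, "dx": 0, "dy": 0, "dz": -0.034, "spin": 0}
    - {"claw": 0, "dx": 0.0403, "dy": -0.037, "dz": 0, "spin": 0}
    - {"claw": 0, "dx": 0.0403, "dy": -0.037, "dz": 0, "spin": 0}
    - {"claw": 0, "dx": 0.0403, "dy": -0.037, "dz": 0, "spin": 0}
    - {"claw": 0, "dx": 0.0403, "dy": -0.037, "dz": 0, "spin": 0}
    - {"claw": 0, "dx": 0.0403, "dy": -0.037, "dz": 0, "spin": 0}
    - {"claw": 0, "dx": 0.0403, "dy": -0.037, "dz": 0, "spin": 0}
    - {"claw": 0, "dx": 0.0403, "dy": -0.037, "dz": 0, "spin": 0}
    - {"claw": 0, "dx": 0.0403, "dy": -0.037, "dz": 0, "spin": 0}
  squeeze: 20

```text
t: 1.65
tool_pos: [0.3985, -0.1937, 0.3005]
tool_rot: [3.106, 0.469, 0.001]
wrist_force: [0.6, -0.8, -0.3]
finger_gap: -0.0002
```

>>> apply_moves:
  commands:
    - {"claw": 0, "dx": 0, "dy": 0, "dz": 0, "spin": -10}
    - {"claw": 0, "dx": 0, "dy": 0, "dz": 0, "spin": -10}
    - {"claw": 0, "dx": 0, "dy": 0, "dz": 0, "spin": -10}
    - {"claw": 0, "dx": 0, "dy": 0, "dz": 0, "spin": -10}
    - {"claw": 0, "dx": 0, "dy": 0, "dz": 0, "spin": -10}
    - {"claw": 0, "dx": 0, "dy": 0, "dz": 0, "spin": -10}
    - {"claw": 0, "dx": 0, "dy": 0, "dz": 0, "spin": -10}
    - {"claw": 0, "dx": 0, "dy": 0, "dz": 0, "spin": -10}
    - {"claw": 0, "dx": 0, "dy": 0, "dz": 0, "spin": -10}
    - {"claw": 0, "dx": 0, "dy": 0, "dz": 0, "spin": -10}

```text
t: 2.9
tool_pos: [0.3978, -0.1952, 0.3004]
tool_rot: [1.629, 2.686, -0.0]
wrist_force: [-0.1, -0.3, -0.2]
finger_gap: -0.0002
```

```bash
python3 plan.py 0.11 -22.5 0.30; python3 - <<'E'
from h import *
for n in ["side","top","wrist"]:
    c=ctrl.camera(n); cv2.imwrite(f"pics/{n}1.png",c["img"])
E
```

```text
t 2.9 tgt [ 0.4529 -0.1009  0.3   ] toolshift mm [58.2 92.4  0.4] spin -19.1 ysign -1.0 q1,q6 [-0.75  0.34]
now R 217.8 ang -16.0 z 0.3004 tilt [-3.e-04  0.e+00 -1.e+00] F [-0.1 -0.3 -0.2] gap -0.0002
```

View pics/wrist1.png

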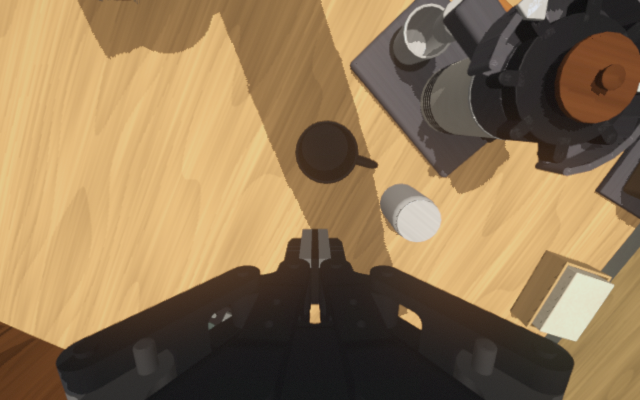

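View pics/side1.png

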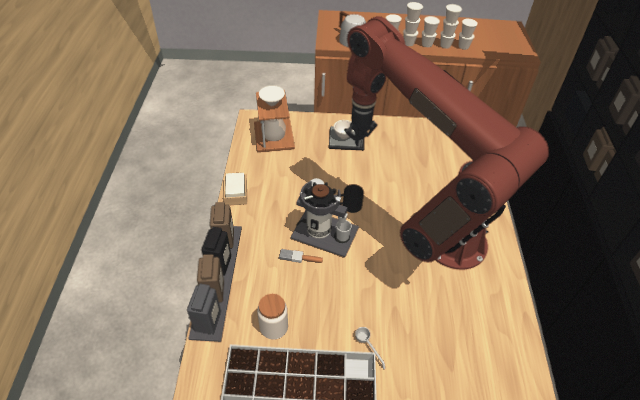

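```bash
python3 - <<'E'
from h import *
from scipy.spatial.transform import Rotation as Ro
a=cv2.imread("pics/wrist1.png")[210:340,250:390]; cv2.imwrite("pics/w1c.png",cv2.convertScaleAbs(cv2.resize(a,None,fx=5.5,fy=4.6*1.1,interpolation=cv2.INTER_CUBIC),alpha=2,beta=20))
c=ctrl.camera("wrist"); s=ctrl.get_state(); M=Ro.from_rotvec(s["tool_rot"]).as_matrix()
for v in ([0,0,0],[.011,0,0],[-.011,0,0],[.011,.0075,0],[.011,.0145,0],[.011,.0145,-.03],[-.011,.0145,-.03],[-.011,.0075,0]): print(v,proj(c,s["tool_pos"]+M@np.array(v)).round(0), )
E
```

```text
[0, 0, 0] [313. 245.]
[0.011, 0, 0] [313. 227.]
[-0.011, 0, 0] [313. 263.]
[0.011, 0.0075, 0] [327. 227.]
[0.011, 0.0145, 0] [340. 227.]
[0.011, 0.0145, -0.03] [346. 251.]
[-0.011, 0.0145, -0.03] [344. 295.]
[-0.011, 0.0075, 0] [326. 263.]
```

View pics/w1c.png

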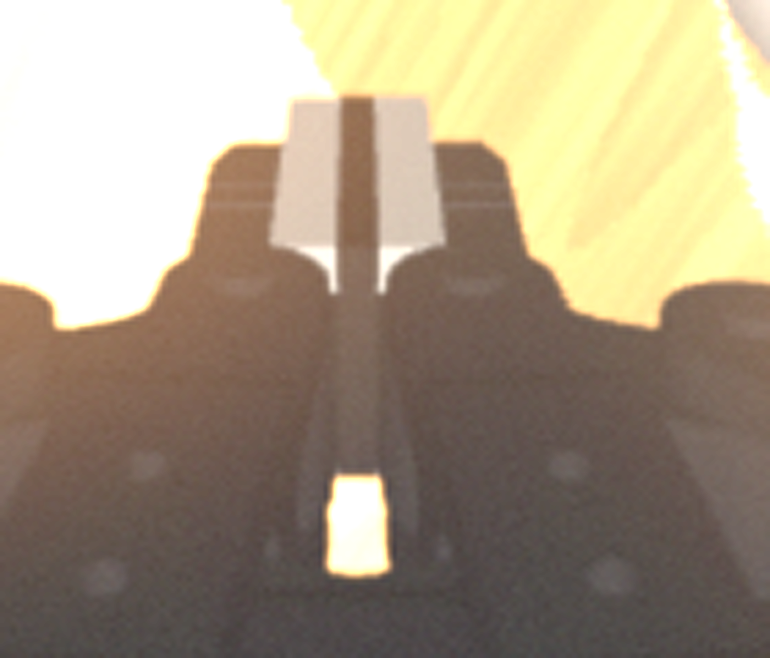

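>>> apply_moves:
  commands:
    - {"claw": 0, "dx": 0.0194, "dy": 0.0308, "dz": 0, "spin": 0}
    - {"claw": 0, "dx": 0.0194, "dy": 0.0308, "dz": 0, "spin": 0}
    - {"claw": 0, "dx": 0.0194, "dy": 0.0308, "dz": 0, "spin": 0}
    - {"claw": 0, "dx": 0, "dy": 0, "dz": 0, "spin": -9.5}
    - {"claw": 0, "dx": 0, "dy": 0, "dz": 0, "spin": -9.6}
    - {"claw": 0, "dx": 0, "dy": 0, "dz": 0, "spin": 0}
    - {"claw": 0, "dx": 0, "dy": 0, "dz": 0, "spin": 0}

```text
t: 3.98
tool_pos: [0.4534, -0.1014, 0.3003]
tool_rot: [1.177, 2.912, -0.0]
wrist_force: [-1.0, -1.0, 0.3]
finger_gap: -0.0001
```

```bash
python3 plan.py 0.095 -22.5 0.211; python3 - <<'E'
from h import *
for n in ["side","top","wrist"]:
    c=ctrl.camera(n); cv2.imwrite(f"pics/{n}2.png",c["img"])
E
```

```text
t 3.98 tgt [ 0.4632 -0.09    0.211 ] toolshift mm [ 0.9 15.  89.3] spin -0.6 ysign -1.0 q1,q6 [-0.5   0.27]
now R 110.0 ang -22.1 z 0.3003 tilt [-2.e-04 -0.e+00 -1.e+00] F [-1.  -1.   0.3] gap -0.0001
```

View pics/wrist2.png

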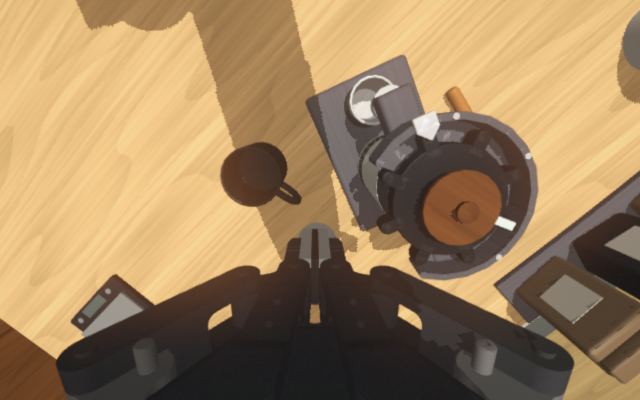

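View pics/top2.png

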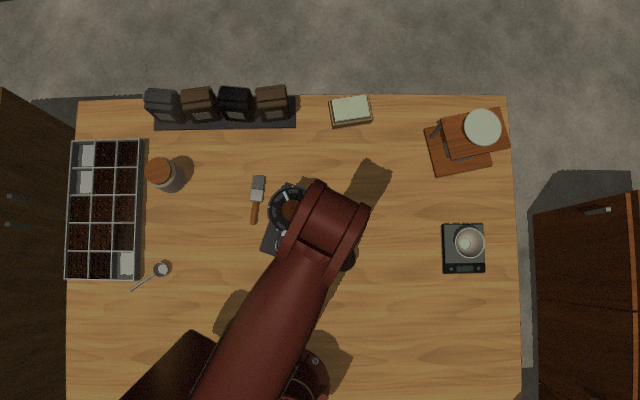

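```bash
cat > ovw.py <<'E'
from plan import *
def ov(fn,x0=340,x1=560,y0=90,y1=300,k=2.8,wa=45,take=True):
    c=ctrl.camera("wrist"); a=cv2.convertScaleAbs(cv2.resize(c["img"][y0:y1,x0:x1],None,fx=k,fy=k,interpolation=cv2.INTER_CUBIC),alpha=1.5)
    def dot(r,t,z,col,rad=1):
        t=np.radians(t)+YAW; u=proj(c,[H[0]+r*np.cos(t),H[1]+r*np.sin(t),z]); cv2.circle(a,(int((u[0]+.5-x0)*k),int((u[1]+.5-y0)*k)),rad,col,-1)
    for t in range(-38,219,2): dot(.065,t,.224,(0,255,0)); dot(.071,t,.224,(0,255,255))
    for i in range(8): dot(.0615,i*45,.223,(0,0,255),3)
    dot(.055,180,.224,(255,0,255),3); dot(0,0,.253,(255,0,0),3)
    cv2.imwrite(fn,a)
if __name__=="__main__": ov(sys.argv[1],*[int(v) for v in sys.argv[2:6]])
E
python3 ovw.py pics/ow2.png
```

```text
(no output)
```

View pics/ow2.png

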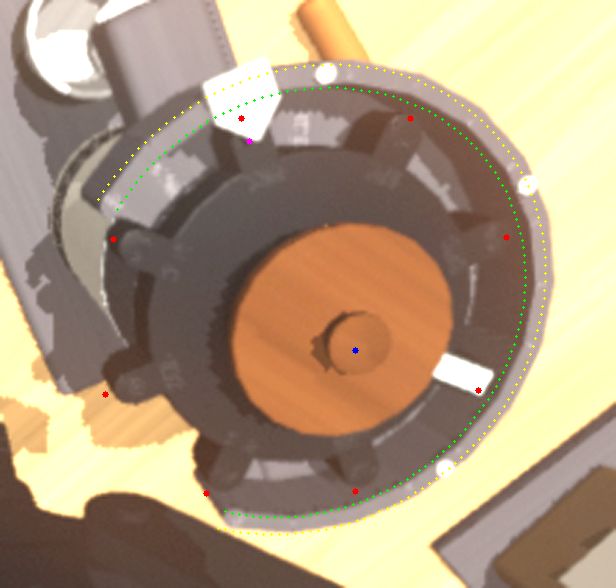

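```bash
cat > fit2.py <<'E'
from h import *
from scipy.optimize import least_squares
c=ctrl.camera("wrist")
w=lambda u,v:(340+u/2.8-.5,90+v/2.8-.5)
def pol(r,a,z): return [r*np.cos(np.radians(a)),r*np.sin(np.radians(a)),z]
obs=[(w(257,143),[-55,0,224]),(w(488,379),pol(60,45,223)),(w(437,366),pol(31,45,223)),(w(360,342),[0,0,253]),(w(116,222),pol(61.5,225,223)),(w(108,378),pol(61.5,270,223)),(w(410,112),pol(61.5,135,223))]
def f(p,o=obs):
    cc,s=np.cos(p[2]),np.sin(p[2]); out=[]
    for uv,X in o:
        X=np.array(X)/1000; out.append(proj(c,[p[0]+cc*X[0]-s*X[1],p[1]+s*X[0]+cc*X[1],X[2]+0])-uv)
    return np.concatenate(out)
r=least_squares(f,[.5285,-.021,-.365],loss="soft_l1"); print(r.x,f(r.x).reshape(-1,2).round(1))
E
python3 fit2.py
```

```text
[ 0.52749634 -0.01855958 -0.37024678] [[ -0.6  -3.9]
 [ -3.4   1.3]
 [-14.1  -6.4]
 [  0.5  -0.2]
 [  0.9   2.8]
 [  0.3   2.9]
 [  2.2  -0.5]]
```

```bash
sed -i 's/^H=.*/H=np.array([.5277,-.0192]); YAW=-.368/' plan.py; python3 plan.py 0.095 -22.5 0.211
```

```text
t 4.22 tgt [ 0.4622 -0.088   0.211 ] toolshift mm [ 2.9 15.7 89.3] spin -0.2 ysign -1.0 q1,q6 [-0.5   0.26]
now R 110.8 ang -21.0 z 0.3003 tilt [-1.e-04 -1.e-04 -1.e+00] F [ 0.3  0.2 -0.4] gap -0.0002
```

>>> apply_moves:
  commands:
    - {"claw": 0, "dx": 0.003, "dy": 0.016, "dz": 0.02, "spin": 0}
    - {"claw": 0, "dx": 0, "dy": 0, "dz": 0.03, "spin": 0}
    - {"claw": 0, "dx": 0, "dy": 0, "dz": 0.03, "spin": 0}
    - {"claw": 0, "dx": 0, "dy": 0, "dz": 0.009, "spin": 0}
    - {"claw": 0, "dx": 0, "dy": 0, "dz": 0, "spin": 0}
    - {"claw": 0, "dx": 0, "dy": 0, "dz": 0, "spin": 0}

```text
t: 4.97
tool_pos: [0.4628, -0.0879, 0.2126]
tool_rot: [1.17, 2.914, -0.0]
wrist_force: [0.1, -0.7, 0.4]
finger_gap: -0.0002
```

```bash
python3 plan.py 0.061 -22.5 0.211; python3 ovw.py pics/ow3.png 290 570 50 260; python3 - <<'E'
from h import *
c=ctrl.camera("side"); cv2.imwrite("pics/s3.png",cv2.convertScaleAbs(cv2.resize(c["img"][140:260,270:400],None,fx=5,fy=5,interpolation=cv2.INTER_CUBIC),alpha=1.3))
E
```

```text
t 4.97 tgt [ 0.4856 -0.0634  0.211 ] toolshift mm [ 0.5 33.5  1.6] spin -0.2 ysign -1.0 q1,q6 [-0.47  0.3 ]
now R 94.5 ang -22.3 z 0.2126 tilt [-1.7e-03  4.0e-04 -1.0e+00] F [ 0.1 -0.7  0.4] gap -0.0002
```

View pics/ow3.png

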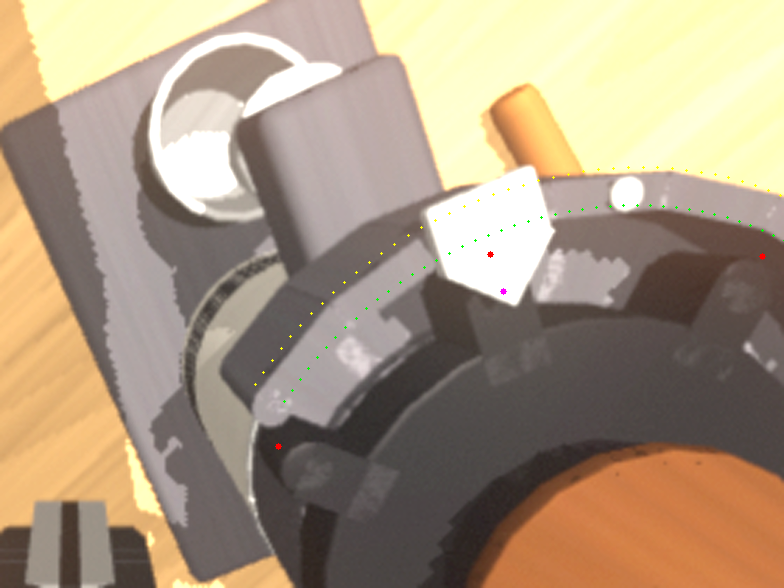

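View pics/s3.png

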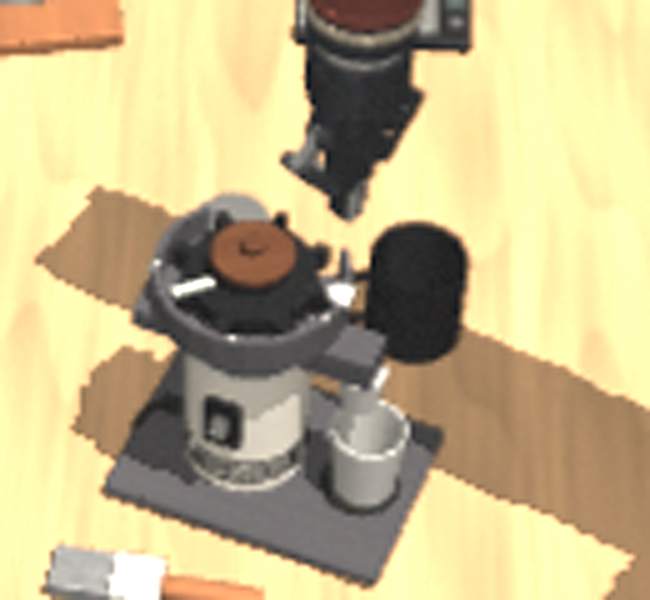

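>>> apply_moves:
  commands:
    - {"claw": 0, "dx": 0, "dy": 0.01, "dz": 0.001, "spin": 0}
    - {"claw": 0, "dx": 0, "dy": 0.008, "dz": 0, "spin": 0}
    - {"claw": 0, "dx": -0.0005, "dy": 0.006, "dz": 0, "spin": 0}
    - {"claw": 0, "dx": 0, "dy": 0.004, "dz": 0, "spin": 0}
    - {"claw": 0, "dx": 0, "dy": 0.003, "dz": 0, "spin": 0}
    - {"claw": 0, "dx": 0, "dy": 0.0025, "dz": 0, "spin": 0}
    - {"claw": 0, "dx": 0, "dy": 0, "dz": 0, "spin": 0}
    - {"claw": 0, "dx": 0, "dy": 0, "dz": 0, "spin": 0}

```text
t: 6.08
tool_pos: [0.4858, -0.0638, 0.2103]
tool_rot: [1.17, 2.916, -0.0]
wrist_force: [0.1, -0.5, 0.2]
finger_gap: 0.0
```

```bash
python3 plan.py 0.061 -22.5 0.211; python3 ovw.py pics/ow4.png 270 550 50 260; python3 - <<'E'
from h import *
c=ctrl.camera("wrist"); cv2.imwrite("pics/w4.png",c["img"])
E
```

```text
t 6.08 tgt [ 0.4856 -0.0634  0.211 ] toolshift mm [ 0.4  0.2 -0.7] spin -0.1 ysign -1.0 q1,q6 [-0.4   0.36]
now R 61.2 ang -22.1 z 0.2103 tilt [-1.e-04 -0.e+00 -1.e+00] F [ 0.1 -0.5  0.2] gap 0.0
```

View pics/ow4.png

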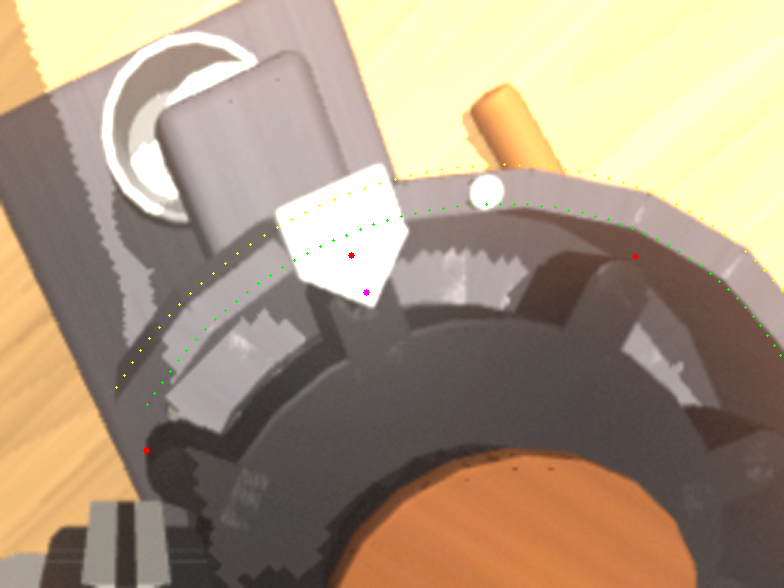

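>>> apply_moves:
  commands:
    - {"claw": 0, "dx": 0, "dy": 0.0015, "dz": 0, "spin": 0}
    - {"claw": 0, "dx": -0.0046, "dy": 0.0002, "dz": 0, "spin": -4.3}
    - {"claw": 0, "dx": -0.0046, "dy": 0.0002, "dz": 0, "spin": -4.3}
    - {"claw": 0, "dx": -0.0046, "dy": 0.0002, "dz": 0, "spin": -4.3}
    - {"claw": 0, "dx": 0, "dy": 0, "dz": 0, "spin": 0}

```text
t: 6.8
tool_pos: [0.4972, -0.0721, 0.2102]
tool_rot: [-0.834, -3.027, 0.004]
wrist_force: [-6.1, -6.2, 1.0]
finger_gap: -0.0002
```

```bash
python3 plan.py 0.061 -22.5 0.211; python3 ovw.py pics/ow5.png 270 550 50 260
```

```text
t 6.8 tgt [ 0.4856 -0.0634  0.211 ] toolshift mm [14.4  1.5 -0.8] spin 12.8 ysign -1.0 q1,q6 [-0.4   0.13]
now R 61.0 ang -8.9 z 0.2102 tilt [ 6.0e-04 -2.9e-03 -1.0e+00] F [-6.1 -6.2  1. ] gap -0.0002
```

View pics/ow5.png

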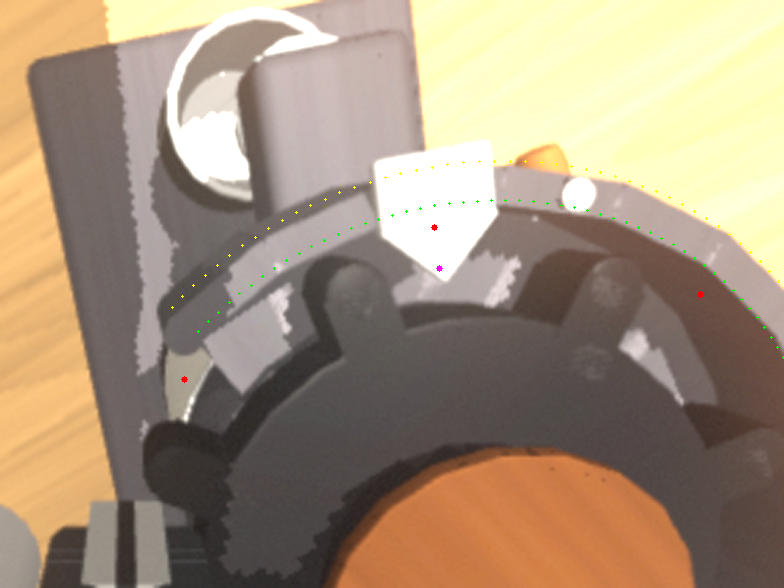

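>>> apply_moves:
  commands:
    - {"claw": 0, "dx": -0.0046, "dy": -0.002, "dz": 0, "spin": -4.3}
    - {"claw": 0, "dx": -0.0046, "dy": 0.0002, "dz": 0, "spin": -4.3}
    - {"claw": 0, "dx": 0, "dy": 0, "dz": 0, "spin": 0}

```text
t: 7.22
tool_pos: [0.505, -0.077, 0.2102]
tool_rot: [-0.606, -3.082, 0.0]
wrist_force: [-2.5, -0.8, 0.2]
finger_gap: -0.0002
```

```bash
python3 plan.py 0.061 -22.5 0.211
```

```text
t 7.22 tgt [ 0.4856 -0.0634  0.211 ] toolshift mm [23.1  5.3 -0.8] spin 21.3 ysign -1.0 q1,q6 [-0.41 -0.02]
now R 62.1 ang -0.4 z 0.2102 tilt [ 3.e-04 -2.e-04 -1.e+00] F [-2.5 -0.8  0.2] gap -0.0002
```

>>> apply_moves:
  commands:
    - {"claw": 0, "dx": -0.0046, "dy": 0.0001, "dz": 0, "spin": -4.3}
    - {"claw": 0, "dx": -0.0046, "dy": 0.0001, "dz": 0, "spin": -4.3}
    - {"claw": 0, "dx": -0.0046, "dy": 0.0001, "dz": 0, "spin": -4.3}
    - {"claw": 0, "dx": -0.0046, "dy": 0.0001, "dz": 0, "spin": -4.3}
    - {"claw": 0, "dx": 0, "dy": 0, "dz": 0, "spin": 0}

```text
t: 7.85
tool_pos: [0.5235, -0.0816, 0.2104]
tool_rot: [0.141, 3.137, -0.0]
wrist_force: [5.0, -1.4, -1.1]
finger_gap: -0.0001
```

```bash
python3 plan.py 0.061 -22.5 0.24; python3 ovw.py pics/ow6.png 270 550 50 260
```

```text
t 7.85 tgt [ 0.4856 -0.0634  0.24  ] toolshift mm [ 39.3  14.8 -29.7] spin 38.5 ysign -1.0 q1,q6 [-0.4  -0.31]
now R 62.6 ang 17.2 z 0.2104 tilt [-1.5e-03 -2.0e-04 -1.0e+00] F [ 5.  -1.4 -1.1] gap -0.0001
```

View pics/ow6.png

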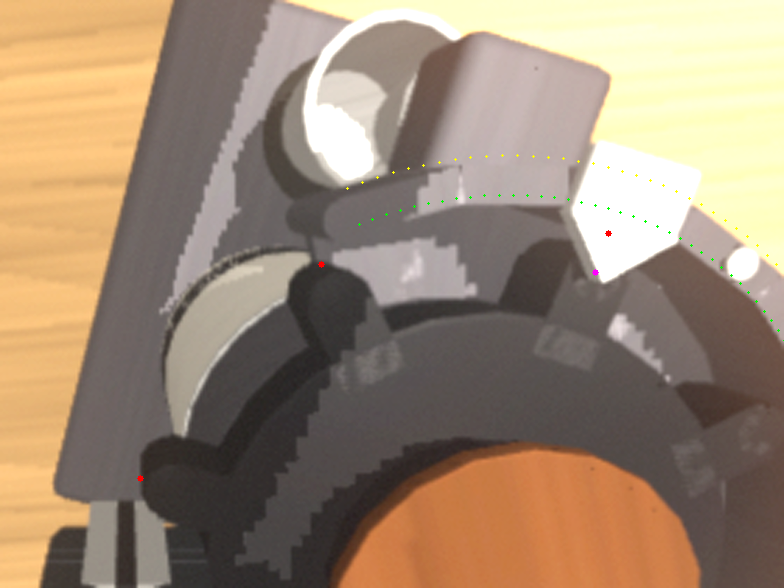

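>>> apply_moves:
  commands:
    - {"claw": 0, "dx": -0.0046, "dy": 0, "dz": 0, "spin": -4.3}
    - {"claw": 0, "dx": 0, "dy": 0, "dz": 0, "spin": 0}
    - {"claw": 0, "dx": 0, "dy": 0, "dz": -0.015, "spin": 0}
    - {"claw": 0, "dx": 0, "dy": 0, "dz": -0.015, "spin": 0}
    - {"claw": 0, "dx": 0, "dy": 0, "dz": 0, "spin": 0}

```text
t: 8.52
tool_pos: [0.5282, -0.0823, 0.2425]
tool_rot: [0.021, 3.139, -0.002]
wrist_force: [0.4, -1.5, -0.3]
finger_gap: 0.0001
```

```bash
python3 plan.py 0.0625 -22.5 0.24; python3 ovw.py pics/ow7.png 270 550 50 260
```

```text
t 8.53 tgt [ 0.4846 -0.0645  0.24  ] toolshift mm [43.8 17.2  2.4] spin 42.8 ysign -1.0 q1,q6 [-0.4  -0.39]
now R 63.1 ang 21.5 z 0.2425 tilt [-0.003  -0.0013 -1.    ] F [ 0.4 -1.5 -0.3] gap 0.0001
```

View pics/ow7.png

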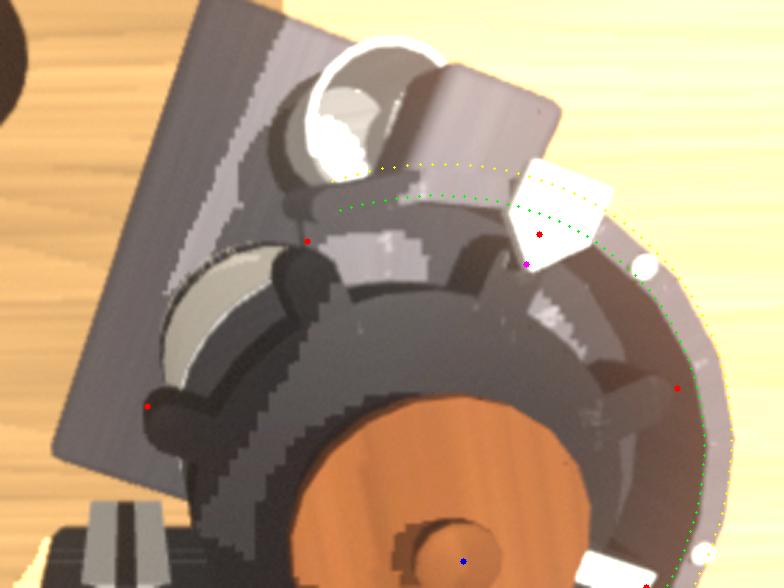

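>>> apply_moves:
  commands:
    - {"claw": 0, "dx": 0.0094, "dy": 0.0007, "dz": 0, "spin": 8.6}
    - {"claw": 0, "dx": 0.0094, "dy": 0.0007, "dz": 0, "spin": 8.6}
    - {"claw": 0, "dx": 0.0094, "dy": 0.0007, "dz": 0, "spin": 8.6}
    - {"claw": 0, "dx": 0.0094, "dy": 0.0007, "dz": 0, "spin": 8.6}
    - {"claw": 0, "dx": 0.0094, "dy": 0.0007, "dz": 0, "spin": 8.6}
    - {"claw": 0, "dx": 0, "dy": 0, "dz": 0, "spin": 0}
    - {"claw": 0, "dx": 0, "dy": 0, "dz": 0, "spin": 0}

```text
t: 9.45
tool_pos: [0.4849, -0.0647, 0.2401]
tool_rot: [1.165, 2.917, -0.0]
wrist_force: [0.2, -0.1, 0.2]
finger_gap: -0.0003
```

```bash
python3 plan.py 0.0625 -22 0.21; python3 ovw.py pics/ow8.png 270 550 50 260
```

```text
t 9.45 tgt [ 0.485  -0.0648  0.21  ] toolshift mm [-0.2 -0.  30.1] spin -0.5 ysign -1.0 q1,q6 [-0.4   0.36]
now R 62.5 ang -22.2 z 0.2401 tilt [-1.e-04 -1.e-04 -1.e+00] F [ 0.2 -0.1  0.2] gap -0.0003
```

View pics/ow8.png

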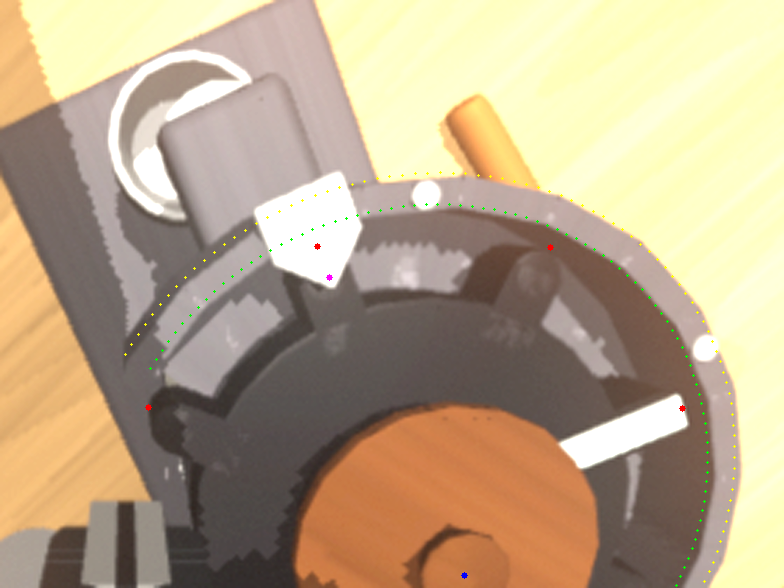

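>>> apply_moves:
  commands:
    - {"claw": 0, "dx": 0, "dy": 0, "dz": 0.015, "spin": 0}
    - {"claw": 0, "dx": 0, "dy": 0, "dz": 0.015, "spin": 0}
    - {"claw": 0, "dx": 0, "dy": 0, "dz": 0, "spin": 0}
    - {"claw": 0, "dx": 0, "dy": 0, "dz": 0, "spin": 0}

```text
t: 10.0
tool_pos: [0.4846, -0.0645, 0.2102]
tool_rot: [-1.17, -2.916, 0.0]
wrist_force: [-0.1, 1.3, 0.8]
finger_gap: -0.0002
```

>>> apply_moves:
  commands:
    - {"claw": 0, "dx": -0.0047, "dy": 0.0002, "dz": 0, "spin": -4.35}
    - {"claw": 0, "dx": -0.0047, "dy": 0.0002, "dz": 0, "spin": -4.35}
    - {"claw": 0, "dx": -0.0047, "dy": 0.0002, "dz": 0, "spin": -4.35}
    - {"claw": 0, "dx": -0.0047, "dy": 0.0002, "dz": 0, "spin": -4.35}
    - {"claw": 0, "dx": -0.0047, "dy": 0.0002, "dz": 0, "spin": -4.35}
    - {"claw": 0, "dx": 0, "dy": 0, "dz": 0, "spin": 0}

```text
t: 10.75
tool_pos: [0.5046, -0.0774, 0.2108]
tool_rot: [0.6, 3.083, -0.001]
wrist_force: [-1.3, 0.0, 1.1]
finger_gap: -0.0
```

```bash
python3 plan.py 0.0625 -22 0.21
```

```text
t 10.75 tgt [ 0.485  -0.0648  0.21  ] toolshift mm [22.8  4.3  0.7] spin 21.1 ysign -1.0 q1,q6 [-0.41 -0.02]
now R 62.6 ang -0.6 z 0.2108 tilt [-5.e-04 -3.e-04 -1.e+00] F [-1.3  0.   1.1] gap -0.0
```

>>> apply_moves:
  commands:
    - {"claw": 0, "dx": -0.0047, "dy": 0.0002, "dz": 0, "spin": -4.35}
    - {"claw": 0, "dx": -0.0047, "dy": 0.0002, "dz": 0, "spin": -4.35}
    - {"claw": 0, "dx": -0.0047, "dy": 0.0002, "dz": 0, "spin": -4.35}
    - {"claw": 0, "dx": -0.0047, "dy": 0.0002, "dz": 0, "spin": -4.35}
    - {"claw": 0, "dx": -0.0047, "dy": 0.0002, "dz": 0, "spin": -4.35}
    - {"claw": 0, "dx": 0, "dy": 0, "dz": 0, "spin": 0}
    - {"claw": 0, "dx": 0, "dy": 0, "dz": 0, "spin": 0}

```text
t: 11.62
tool_pos: [0.5273, -0.0815, 0.2105]
tool_rot: [0.01, 3.141, -0.0]
wrist_force: [0.0, 0.4, 0.2]
finger_gap: 0.0002
```

```bash
python3 plan.py 0.0625 -22 0.21; python3 ovw.py pics/ow9.png 270 550 50 260
```

```text
t 11.62 tgt [ 0.485  -0.0648  0.21  ] toolshift mm [42.4 16.4  0.4] spin 42.7 ysign -1.0 q1,q6 [-0.4  -0.39]
now R 62.3 ang 20.7 z 0.2105 tilt [-3.e-04 -2.e-04 -1.e+00] F [0.  0.4 0.2] gap 0.0002
```

View pics/ow9.png

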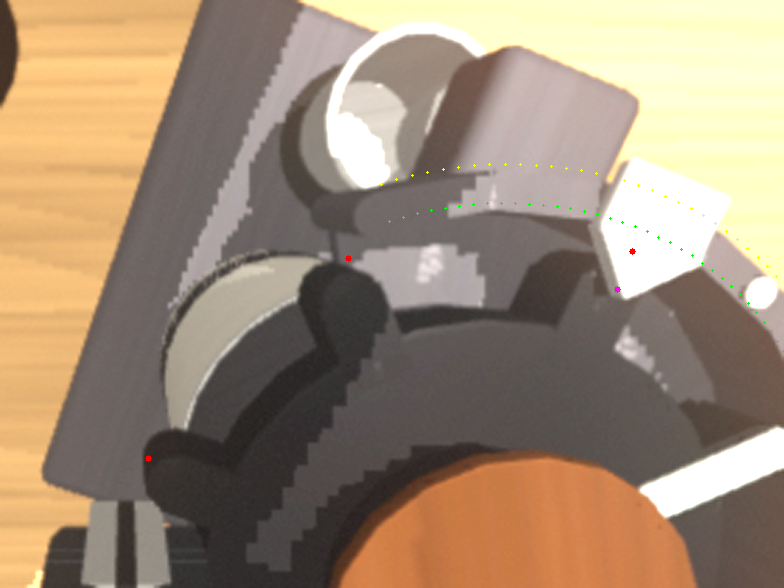

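>>> apply_moves:
  commands:
    - {"claw": 0, "dx": 0, "dy": 0, "dz": -0.015, "spin": 0}
    - {"claw": 0, "dx": 0, "dy": 0, "dz": -0.015, "spin": 0}
    - {"claw": 0, "dx": 0.0094, "dy": 0.0007, "dz": 0, "spin": 8.6}
    - {"claw": 0, "dx": 0.0094, "dy": 0.0007, "dz": 0, "spin": 8.6}
    - {"claw": 0, "dx": 0.0094, "dy": 0.0007, "dz": 0, "spin": 8.6}
    - {"claw": 0, "dx": 0.0094, "dy": 0.0007, "dz": 0, "spin": 8.6}
    - {"claw": 0, "dx": 0.0094, "dy": 0.0007, "dz": 0, "spin": 8.6}
    - {"claw": 0, "dx": 0, "dy": 0, "dz": 0, "spin": 0}
    - {"claw": 0, "dx": 0, "dy": 0, "dz": 0, "spin": 0}

```text
t: 12.8
tool_pos: [0.485, -0.0648, 0.241]
tool_rot: [1.152, 2.922, -0.0]
wrist_force: [-0.0, 0.7, -0.4]
finger_gap: 0.0
```

```bash
python3 plan.py 0.0625 -22 0.21; python3 ovw.py pics/ow10.png 270 550 50 260
```

```text
t 12.8 tgt [ 0.485  -0.0648  0.21  ] toolshift mm [-0.1 -0.  31. ] spin 0.0 ysign -1.0 q1,q6 [-0.4   0.35]
now R 62.5 ang -22.1 z 0.241 tilt [-1.e-03  2.e-04 -1.e+00] F [-0.   0.7 -0.4] gap 0.0
```

View pics/ow10.png

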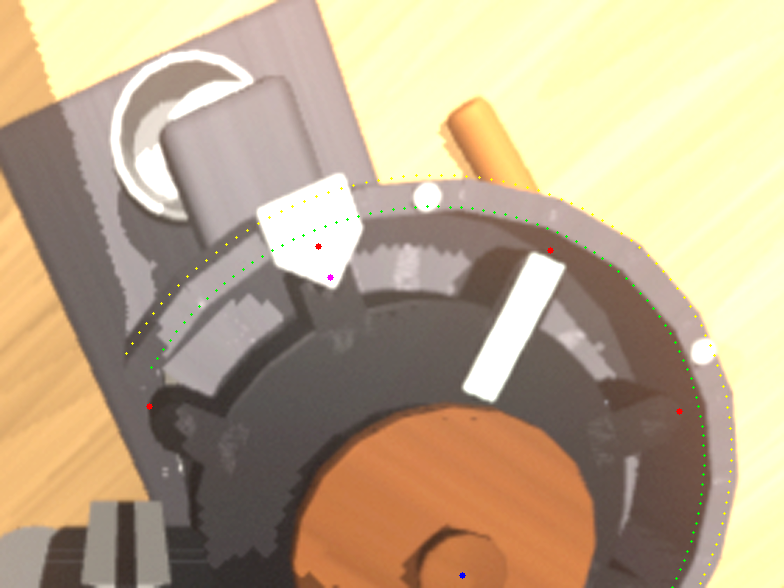

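The line is now one lobe before the pointer, so one more identical stroke should finish it.

>>> apply_moves:
  commands:
    - {"claw": 0, "dx": 0, "dy": 0, "dz": 0.015, "spin": 0}
    - {"claw": 0, "dx": 0, "dy": 0, "dz": 0.015, "spin": 0}
    - {"claw": 0, "dx": 0, "dy": 0, "dz": 0, "spin": 0}
    - {"claw": 0, "dx": 0, "dy": 0, "dz": 0, "spin": 0}

```text
t: 13.35
tool_pos: [0.4845, -0.0645, 0.2102]
tool_rot: [-1.157, -2.921, 0.0]
wrist_force: [-0.5, 0.8, -0.5]
finger_gap: 0.0
```

>>> apply_moves:
  commands:
    - {"claw": 0, "dx": -0.0047, "dy": 0.0002, "dz": 0, "spin": -4.35}
    - {"claw": 0, "dx": -0.0047, "dy": 0.0002, "dz": 0, "spin": -4.35}
    - {"claw": 0, "dx": -0.0047, "dy": 0.0002, "dz": 0, "spin": -4.35}
    - {"claw": 0, "dx": -0.0047, "dy": 0.0002, "dz": 0, "spin": -4.35}
    - {"claw": 0, "dx": -0.0047, "dy": 0.0002, "dz": 0, "spin": -4.35}
    - {"claw": 0, "dx": 0, "dy": 0, "dz": 0, "spin": 0}

```text
t: 14.1
tool_pos: [0.5045, -0.0772, 0.2107]
tool_rot: [0.586, 3.086, -0.001]
wrist_force: [-0.4, -1.3, 0.6]
finger_gap: -0.0
```

>>> apply_moves:
  commands:
    - {"claw": 0, "dx": -0.0047, "dy": 0.0002, "dz": 0, "spin": -4.35}
    - {"claw": 0, "dx": -0.0047, "dy": 0.0002, "dz": 0, "spin": -4.35}
    - {"claw": 0, "dx": -0.0047, "dy": 0.0002, "dz": 0, "spin": -4.35}
    - {"claw": 0, "dx": -0.0047, "dy": 0.0002, "dz": 0, "spin": -4.35}
    - {"claw": 0, "dx": -0.0047, "dy": 0.0002, "dz": 0, "spin": -4.35}
    - {"claw": 0, "dx": 0, "dy": 0, "dz": 0, "spin": 0}
    - {"claw": 0, "dx": 0, "dy": 0, "dz": 0, "spin": 0}

```text
t: 14.98
tool_pos: [0.5276, -0.0813, 0.2106]
tool_rot: [-0.004, 3.141, -0.001]
wrist_force: [1.6, -2.3, 0.1]
finger_gap: 0.0
```

```bash
python3 plan.py 0.0625 -22 0.21; python3 ovw.py pics/ow11.png 270 550 50 260
```

```text
t 14.97 tgt [ 0.485  -0.0648  0.21  ] toolshift mm [42.5 16.6  0.6] spin 43.2 ysign -1.0 q1,q6 [-0.4 -0.4]
now R 62.1 ang 20.9 z 0.2106 tilt [-8.e-04 -6.e-04 -1.e+00] F [ 1.6 -2.3  0.1] gap 0.0
```

View pics/ow11.png

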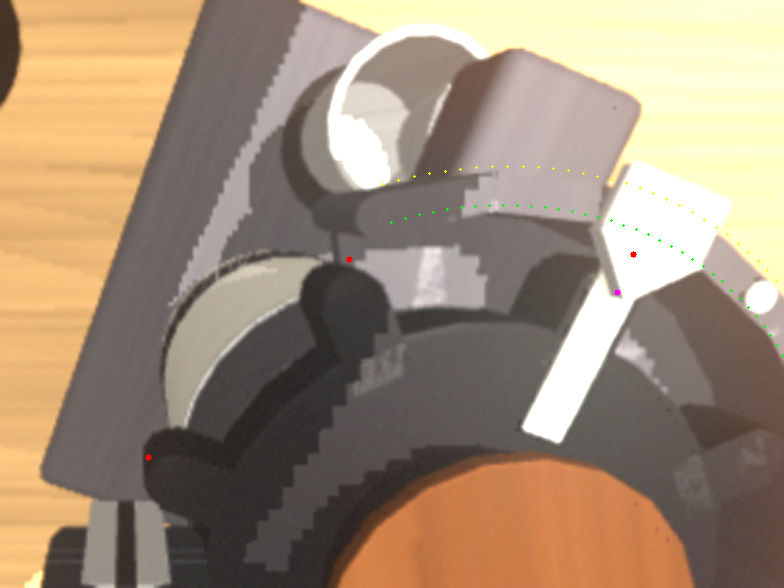

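>>> apply_moves:
  commands:
    - {"claw": 0, "dx": 0, "dy": 0, "dz": -0.015, "spin": 0}
    - {"claw": 0, "dx": 0, "dy": 0, "dz": -0.02, "spin": 0}
    - {"claw": 0, "dx": 0, "dy": 0, "dz": -0.04, "spin": 0}
    - {"claw": 0, "dx": 0.01, "dy": -0.03, "dz": -0.02, "spin": 8}
    - {"claw": 0, "dx": 0.01, "dy": -0.03, "dz": 0, "spin": 8}
    - {"claw": 0, "dx": 0.01, "dy": -0.01, "dz": 0, "spin": 8}
    - {"claw": 0, "dx": 0.01, "dy": 0, "dz": 0, "spin": 8}
    - {"claw": 0, "dx": 0, "dy": 0, "dz": 0, "spin": 8}
    - {"claw": 0, "dx": 0, "dy": 0, "dz": 0, "spin": 0}
    - {"claw": 0, "dx": 0, "dy": 0, "dz": 0, "spin": 0}

```text
t: 16.27
tool_pos: [0.4821, -0.1423, 0.3057]
tool_rot: [1.063, 2.956, 0.0]
wrist_force: [1.3, 0.5, 1.2]
finger_gap: 0.0003
```

```bash
python3 plan.py 0.0625 -22 0.21; python3 ovw.py pics/ow12.png 330 600 60 270; python3 - <<'E'
from h import *
c=ctrl.camera("side"); cv2.imwrite("pics/s12.png",cv2.convertScaleAbs(cv2.resize(c["img"][130:370,250:410],None,fx=4,fy=2.5*1,interpolation=cv2.INTER_CUBIC) if 0 else cv2.resize(c["img"][100:370,200:410],None,fx=2.2,fy=2.2,interpolation=cv2.INTER_CUBIC),alpha=1.2))
c=ctrl.camera("top"); cv2.imwrite("pics/t12.png",c["img"])
d=cv2.absdiff(c["img"],cv2.imread("pics/top0.png")).max(2)
E
```

```text
t 16.27 tgt [ 0.485  -0.0648  0.21  ] toolshift mm [47.2 61.6 95.7] spin 3.5 ysign -1.0 q1,q6 [-0.55  0.14]
now R 131.3 ang 0.8 z 0.3057 tilt [-3.e-04  1.e-04 -1.e+00] F [1.3 0.5 1.2] gap 0.0003
```

View pics/ow12.png

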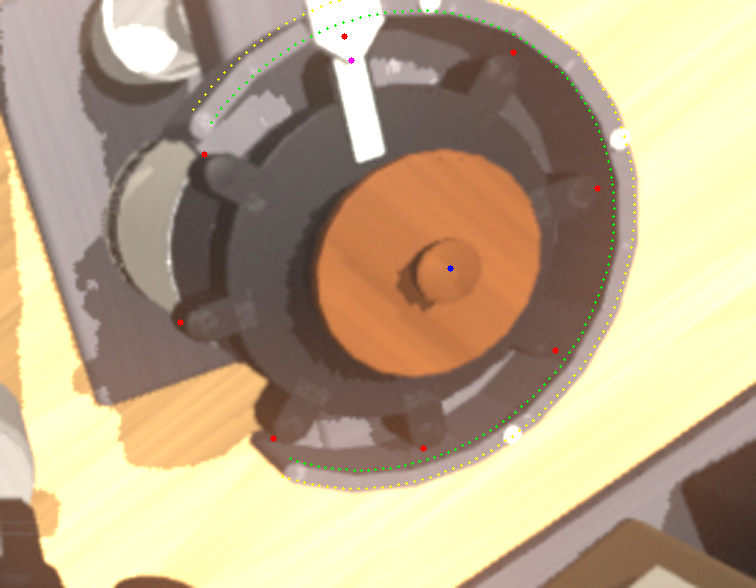

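View pics/s12.png

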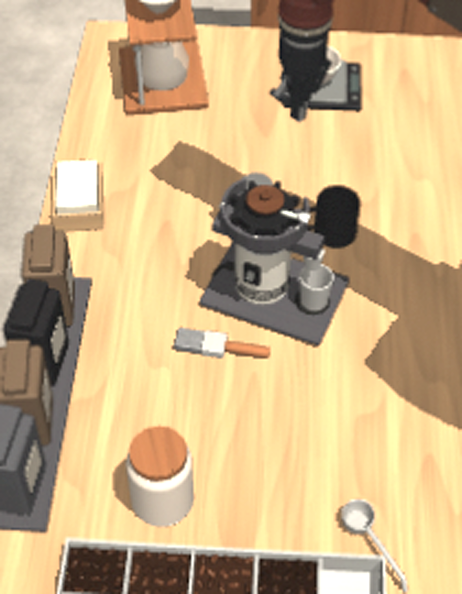

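View pics/t12.png

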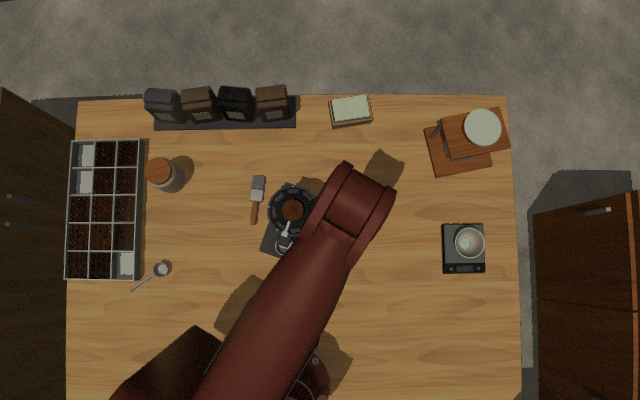

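```bash
python3 -c "
from bench import ctrl
print(ctrl.sign_off())"
```

```text
the job is handed in; nothing more can be done
None
```

The grinder is at its filter setting. I reached in through the thumb opening with the closed fingertips and flicked the wheel three clicks anticlockwise. It went from notch 0.785 to 3.142, with the line checked after each click.

- **Final check:** The last wrist picture shows the white line directly under the pointer and every lobe on its notch position. The arm was clear of the grinder, and the wrist force was close to zero.
- **Other objects:** In the last wrist, side and top views, the lid, cup, brush, canister, scoop and bowl stood where they started. The mug showed in its place only in the side view. The arm hid the sample tin from the top camera, so I did not recheck it there. I felt no contact there.
- **Disagreements and contact:** The camera fits of the wheel's centre differed by about 2 to 3 mm between views, so I used a weighted value. During the first stroke the fingertip pressed lightly on the wheel's rim, about 8 N, and I backed it off 2 mm.
- **Time:** The job took about 16.5 s of the 54 s allowed.

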